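# Roll the tyre inflator's pressure drum to 4 and lock it

## Robot

A 7-joint arm with a two-finger parallel gripper is mounted at the origin on the work surface. World frame = base frame: x ahead of the robot, y to its left, z up, the work surface at z = 0. Lengths are in m, angles in rad, forces in N, time in s.
With the tool pointing down it reaches from about 0.425 to 0.925 m from the base axis. Payload 6.8 kg.
Tool frame: the origin (TCP) lies at the very end of the fingers, on their centre line; the grasp point (between the pads) lies r.grip_point_offset behind it (r.grip_point_offset is the distance from the TCP to the grasp point, in m); z points along the fingers, y is the direction in which the jaws open and shut (so a half turn about z gives the same grasp; the last joint's range is limited). The gripper opens to 85 mm and grips with 20 to 120 N. Pads are 22 mm wide; open, the fingers measure 114 mm over their backs; the gripper's body (76 mm by 85 mm) begins 54 mm behind the grasp point. The pads swing forward as they close: fully open they stand 13 mm farther back than shut.
Start: joints at [1.109, 0.477, 0.022, 1.555, -0.011, 1.109, -0.083], TCP at [0.234, -0.633, 0.231] pointing down, gripper open.
Joint ranges: [-2.96, 2.96], [-0.34, 2.1], [-1.41, 1.46], [0.24, 2.44], [-1.37, 4.51], [0.17, 1.92], [-2.96, 2.96]. Speed limits (rad/s): [2.39, 2.39, 3.14, 3.14, 3.14, 3.14, 3.14].

## Interface

Orientations are given as a rotation vector (axis times angle).
In Python, from cell import r, snapshot, workorder gives the robot as it stands.
- The arm moves only by the shell command python3 -m creep 'ROWS' [FORCE]. ROWS is JSON, a list of rows, each a list of 7 numbers: the shift along the tool's x, y, z each as a share of 60 mm, from -1 to 1, then the turn, a rotation vector about the tool's x, y, z each as a share of 0.15 rad, from -1 to 1, then the gripper command: -1 is fully open, 1 is shut, values between are in proportion. In form: [[x, y, z, rx, ry, rz, claw], ...]. A call has exactly 8 rows; each row shifts and turns the commanded pose from where the row before left it, along the tool's axes as they then stand; what a row does not reach is not made up. A row lasts 1/8 s, in which the tool goes at most 62.5 mm and 10.7 degrees, less where a joint would pass 70% of its speed; a pose out of reach is approached as far as the arm can. A call with a number of a shift or a turn outside -1 to 1 is refused whole. A call with a gripper value outside its range is refused whole. The fingers move at their own pace and stop on an object; FORCE is the grip in N (left out, the last holds). Time passes only in rows, so rows that do not move let the fingers close, or fill a call up. It gives the time, the measured TCP pose, the force and the opening at its end, in the units of the state.
- r.state(): the state, without advancing time (a new reading comes with each control period).
- snapshot(name): name is "scene" or "top"; returns a dict with "image" (420x560x3 uint8, blue, green, red), "z_map" (420x560 float32, m along the optical axis (not along the pixel's ray), 0 where there is no reading), "K" (3x3 intrinsics, pixels), "k1" (the pictures are not rectified: a ray, as slopes to the right and down, at radius r is drawn at 1 + k1 r^2 times it, then the intrinsics apply), "R" (3x3) and "t" (3): a world point X has camera coordinates R X + t. Camera axes: x right, y down, z forward; pixel columns grow to the right and rows downward; lengths in m; the calibration is good to about 2 mm. A picture is of the moment at which its call begins.
- workorder.sign_off(): hands the job in, once; it reports no verdict.
The state is a dict: "time": time; "joint_pos": joint angles; "dq": joint speeds; "joint_torque": joint torques, N m; "tcp_pos": TCP position; "tool_rot": TCP orientation; "force": force on the tool from outside, world axes, zero at the start; "wrist_torque": the same for the moment, N m; "opening": finger opening in m.
Only numpy, scipy, OpenCV 4.12 (cv2) and the standard library are available. Lean on these libraries where they do the work, as an engineer would, in place of code of your own. Each camera call takes 0.05 s, during which the arm holds its last target.

## Task

Set the bench tyre inflator to 4: with a fingertip on the rubber rim that stands out of the box's top, roll the drum until the 4 stands in the middle of the window, then push the lock slide fully home (away from the robot). Press only lightly, the drum sits on stiff springs and must not be forced, and leave the mug, brake pads and spoke wrench around it where they are.

Things in the scene. Friction and masses are not known exactly. Their poses are not given: they have to be found in the camera images.
- setter: Inflator's pressure setter: grey box fixed to the bench, 160 (x) x 220 (y) x 65 mm high, origin at the centre of its underside, +x away from the robot at yaw 0. A drum (axle along y, at x = 0) stands out of its top: a bare rubber rim on the +y side, a number band under a dark hood beside it. Delicate: over about 18 N of contact force on any part, drum and slide included, is too much.
- rim_top (a point): Nominal top of the rubber rim, middle of its width, at (0, 46, 89) mm in the setter's frame, fixed to the box. The rim has radius 35 mm and is 48 mm wide. Its real top is up to 8 mm higher or lower (not measured; find it by touch). Its bearing is sprung: yields 1 mm per 9 N, hard stop after 7 mm. Turning takes about 4.5 N along the rim, so press 7 to 11 N; lighter touches slip.
- window (a point): Middle of the 30 mm square window in the hood's top, at (0, -5, 97) mm in the setter's frame, a white index mark on either side. The hood reaches from x = -53 to 53 and y = -28 to 18 mm, nominal top at z = 97 mm; drum and hood are one insert and sit higher or lower together. White digits 0 to 7, about 19 mm high, upright for a reader on the robot's side.
- drum (a joint): Turn of the drum, rad, about the box's y axis; grows as the rim's top is dragged along the box's +x (away from the robot). 0 = number 0 in the middle of the window, each next number pi/4 further: number 4 at 3.1416. Starts between 0 and 1.6; stops at -0.4 and 5.8. Friction holds it where it is left.
- lock (a joint): Travel of the lock slide in m along the box's +x: 0 = open (towards the robot), 0.024 = fully home at its stop. It takes about 2.5 N to move and stays where it is left.
- lock_tab (a point): Middle of the top of the lock slide's steel tab, 21 mm above the box's top (z = 86 mm in the setter's frame). The tab measures 12 (x) x 26 (y) x 20 mm and sits on the box's top at y = -75 mm; at travel 0 its middle is at x = -24 mm. It moves with the slide.
- mug: White ceramic mug, 80 mm across and 90 mm high, on the bench to the right (-y) of the box; origin at the centre of its underside. To be left alone.
- pad1: Green brake pad, 52 x 12 x 9 mm with a 12 mm steel stud, on the bench to the left (+y) of the box, the nearer one; origin at the centre of its underside. To be left alone.
- pad2: Second green brake pad, the same, farther from the robot. To be left alone.
- spoke_wrench: Chrome spoke wrench, a disc 38 mm across with a short bar, 8 mm thick, lying behind (+x) the box; origin at the centre of the disc's underside. To be left alone.

How it is judged:
On the way, in this order (a step that is already met when the one before it is completed fails the run):
1. the 4 stands in the middle of the window while the lock slide is still open (value of joint drum between 3.012 and 3.272 rad and value of joint lock below 0.012 m), for 0.2 s.
2. the lock slide is pushed home with the 4 still in the window (value of joint drum between 3.012 and 3.272 rad and value of joint lock above 0.021 m), for 0.2 s.
At the end, for the whole second after the job is handed in: The drum shows 4 in the window (within 0.13 rad, about 4 mm, of the middle) and is at rest; the lock slide is home (less than 3 mm short of its stop) (all of step 2 and velocity of joint drum between -0.05 and 0.05 rad/s); the robot touches nothing.
It fails at once if the setter, its drum or its slide is pressed with more than 18 N (contact force between setter and anything else above 18 N).
It fails at once if a bystander (mug, brake pads, spoke wrench) is moved by more than 15 mm (distance of any of mug, pad1, pad2, spoke_wrench from where it was at the start of the episode above 0.015 m).
It also fails if it takes over 67 s, if anything falls off the work surface, if the arm or the gripper's body presses on something with over 40 N, if the wrist force passes 120 N, or if a joint passes its speed limit or range.

## Working session

There is one attempt and no reset: what is moved stays moved. The work goes in short steps, Python scripts to look and compute and a shell command to move; the robot and the scene stay as the last step left them, time stands still between calls to the robot, and variables do not carry over. Pictures are saved under pics/ and viewed, and the job is handed in when it is done.

```bash
ls; mkdir -p pics
cat > h.py <<'E'
import numpy as np, cv2
from cell import r, snapshot, workorder
def pix2w(s,u,v,z=None):
    K,k1=s["K"],s["k1"]
    d=np.array([(u-K[0,2])/K[0,0],(v-K[1,2])/K[1,1]])
    p=d.copy()
    for _ in range(30): p=d/(1+k1*(p@p))
    ray=np.array([p[0],p[1],1.0]); R,t=s["R"],s["t"]
    if z is None:
        return R.T@(ray*s["z_map"][int(round(v)),int(round(u))]-t)
    c=-R.T@t; w=R.T@ray
    return c+w*(z-c[2])/w[2]
def w2pix(s,X):
    c=s["R"]@np.array(X)+s["t"]; p=c[:2]/c[2]; p=p*(1+s["k1"]*(p@p))
    return s["K"][0,0]*p[0]+s["K"][0,2], s["K"][1,1]*p[1]+s["K"][1,2]
def cloud(s):
    H,W=s["z_map"].shape; out=np.full((H,W,3),np.nan)
    K,k1=s["K"],s["k1"]
    u,v=np.meshgrid(np.arange(W),np.arange(H))
    d=np.stack([(u-K[0,2])/K[0,0],(v-K[1,2])/K[1,1]],-1); p=d.copy()
    for _ in range(30): p=d/(1+k1*(p**2).sum(-1,keepdims=True))
    z=s["z_map"]; C=np.concatenate([p,np.ones((H,W,1))],-1)*z[...,None]
    out=(C-s["t"])@s["R"]; out[z==0]=np.nan
    return out
E
python3 - <<'E'
from h import *
import pickle
S={n:snapshot(n) for n in("scene","top")}
pickle.dump(S,open("s0.pkl","wb"))
for n,s in S.items():
    cv2.imwrite(f"pics/{n}0.png",s["image"]); print(n,s["K"].tolist(),s["k1"],(-s["R"].T@s["t"]).round(3),s["R"].round(2).tolist())
print(r.state(), r.grip_point_offset)
E
```

```text
pics
scene [[448.5199826434136, 0.0, 281.8984777395795], [0.0, 448.5199826434136, 207.6517502067402], [0.0, 0.0, 1.0]] 0.01944893772186031 [0.886 0.375 0.82 ] [[-0.79, 0.61, 0.0], [0.52, 0.68, -0.52], [-0.32, -0.41, -0.85]]
top [[431.6206623388528, 0.0, 277.54279974841126], [0.0, 431.6206623388528, 205.18857392542554], [0.0, 0.0, 1.0]] -0.0393241528089319 [0.504 0.017 1.08 ] [[0.03, -1.0, -0.02], [-0.99, -0.02, -0.11], [0.11, 0.02, -0.99]]
{'time': 0.1, 'joint_pos': array([ 1.10890354,  0.47770415,  0.0223425 ,  1.55629603, -0.01150121,
        1.1092994 , -0.08307027]), 'dq': array([-0.00090364, -0.00156086,  0.00103688, -0.00308252, -0.00158055,
       -0.00014257, -0.00037492]), 'joint_torque': array([ 6.71112095e-03, -5.97751844e+01,  1.61437400e+00, -2.81950879e+01,
        1.27449693e-02,  5.01647213e-03,  3.43397596e-05]), 'tcp_pos': array([ 0.23367739, -0.63272402,  0.23045572]), 'tool_rot': array([-3.09104638e+00, -5.52650415e-01,  6.08659843e-04]), 'force': array([ 0.18283226, -0.08241339, -0.50848989]), 'wrist_torque': array([-0.02162191,  0.00579434,  0.00152597]), 'opening': 0.08510369495929614} 0.0187
```

```bash
python3 -m creep --help | head -20
```

```text
invalid input: not JSON, or not a number
```

View pics/top0.png

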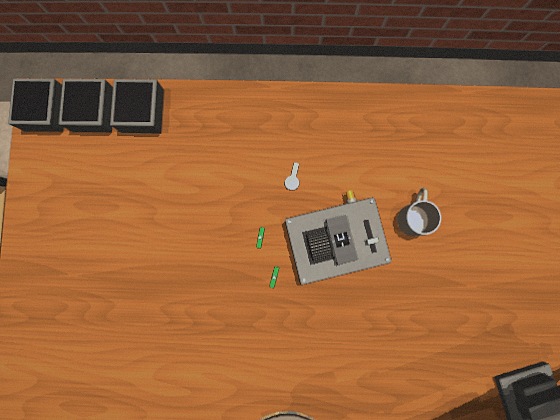

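View pics/scene0.png

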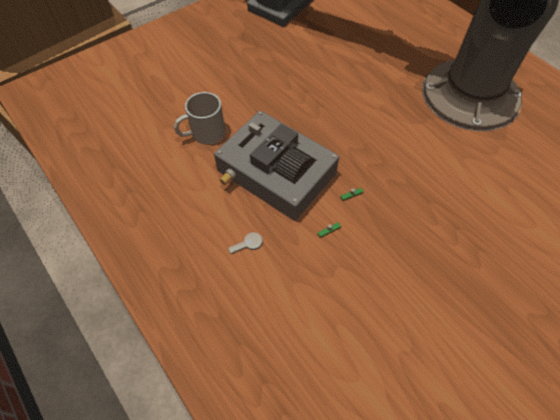

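Top view: setter box with corners near (287,220), (374,199), (391,264), (303,284), slightly turned; hood at (340,240), rim at (319,245), tab at (372,240), mug (420,218), pads (261,238) and (275,277), wrench (292,183). Scene view shows the same layout. I'll enlarge and fit the pose.

Run:
```python
from h import *
import pickle
S=pickle.load(open("s0.pkl","rb"))
s=S["top"]; im=s["image"][185:300,270:410]
cv2.imwrite("pics/c0.png",cv2.resize(im,None,fx=5,fy=5,interpolation=cv2.INTER_CUBIC))
s2=S["scene"]; im=s2["image"][105:220,205:345]
cv2.imwrite("pics/c1.png",cv2.resize(im,None,fx=5,fy=5,interpolation=cv2.INTER_CUBIC))
for n in S:
    C=cloud(S[n]); m=(abs(C[...,2]-.065)<.004)&(C[...,0]>.3)&(C[...,0]<.7)&(abs(C[...,1])<.4)
    m=cv2.morphologyEx(m.astype(np.uint8),cv2.MORPH_OPEN,np.ones((3,3)))>0
    k,l,st,_=cv2.connectedComponentsWithStats(m.astype(np.uint8)); i=1+st[1:,4].argmax()
    P=C[l==i]; print(n,len(P),P[:,2].mean(),cv2.minAreaRect((P[:,:2]*1000).astype(np.float32)))
```

```text
scene 4090 0.06460522894887488 ((533.7088012695312, -104.76736450195312), (160.94593811035156, 219.3883819580078), 15.13627815246582)
top 4141 0.06436707195531616 ((534.5445556640625, -104.60002136230469), (159.8063201904297, 219.79151916503906), 15.325119018554688)
```

View pics/c0.png

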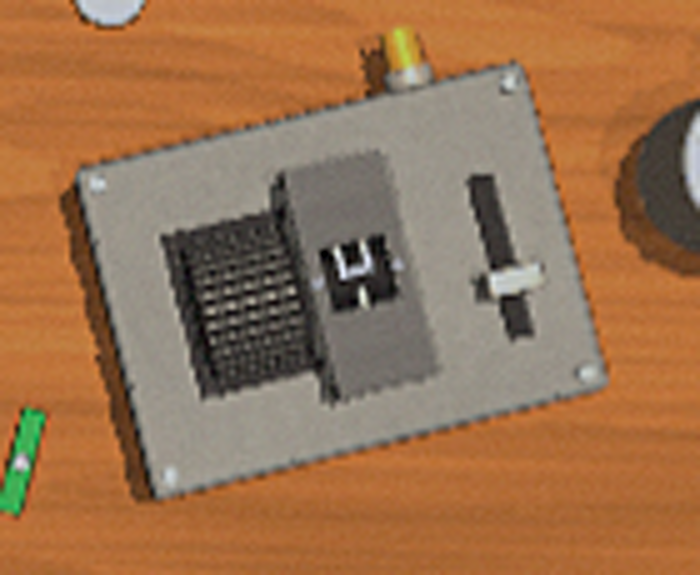

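View pics/c1.png

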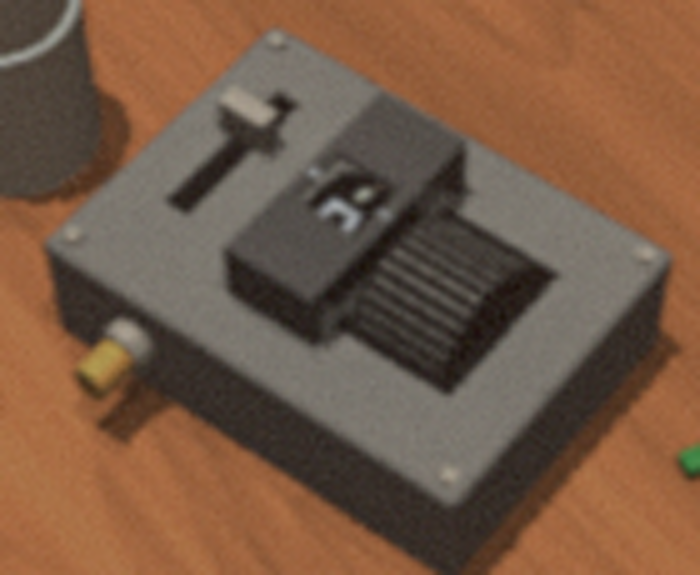

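Both views agree on the setter: centre (0.534, -0.1047), yaw about +15.2°, size 160 x 220 mm, as expected. The lock tab is at the near end of its slot (open). The window shows the bottom of a rounded digit (0) above and the tip of the next one below, so the drum is at about 0.4. Next I'll check rim and hood heights and work out the approach in tool axes.

```bash
cat >> h.py <<'E'
import math
C0=np.array([0.5341,-0.1047]); YAW=math.radians(15.23)
RB=np.array([[math.cos(YAW),-math.sin(YAW)],[math.sin(YAW),math.cos(YAW)]])
def w2b(X): X=np.asarray(X); return np.r_[RB.T@(X[:2]-C0),X[2]]*1000
def b2w(p): p=np.asarray(p)/1000; return np.r_[C0+RB@p[:2],p[2]]
def st():
    from scipy.spatial.transform import Rotation as Ro
    s=r.state(); M=Ro.from_rotvec(s["tool_rot"]).as_matrix()
    f=s["force"]; fb=np.r_[RB.T@f[:2],f[2]]
    print("t %.2f"%s["time"],"box mm",w2b(s["tcp_pos"]).round(2),"toolx yaw-box deg %.2f"%(math.degrees(math.atan2(M[1,0],M[0,0]))-math.degrees(YAW)),"tilt",M[:2,2].round(4),"Fbox",fb.round(2),"open %.3f"%s["opening"])
E
python3 - <<'E'
from h import *
import pickle
S=pickle.load(open("s0.pkl","rb"))
for n in S:
    C=cloud(S[n]).reshape(-1,3); B=np.c_[(C[:,:2]-C0)@RB,C[:,2]]*1000
    def q(x0,x1,y0,y1):
        P=B[(B[:,0]>x0)&(B[:,0]<x1)&(B[:,1]>y0)&(B[:,1]<y1)]; return len(P),np.nanpercentile(P[:,2],[10,50,90]).round(1)
    print(n,"top",q(-70,-60,-60,60),"hood",q(-45,-22,-20,10),q(22,45,-20,10),"rim",q(-5,5,30,62),"tab",q(-28,-20,-84,-66))
    for nm,p in dict(tab=(-24,-75,86),rim=(0,46,89),win=(0,-5,97),c=(80,110,65)).items(): print(nm,np.round(w2pix(S[n],b2w(p)),1))
st()
E
```

```text
scene top (97, array([63.1, 64.7, 66.2])) hood (143, array([66.2, 95.9, 97.8])) (144, array([94. , 95.7, 97.7])) rim (61, array([86.4, 87.9, 89.9])) tab (19, array([83. , 84.3, 85.8]))
tab [254.9 124.3]
rim [293.3 157.5]
win [273.6 143.2]
c [295.  206.2]
top top (226, array([61.7, 63.9, 66.6])) hood (135, array([92.7, 95.5, 98.1])) (131, array([93.2, 95.8, 98.8])) rim (60, array([85.2, 87.7, 90.6])) tab (24, array([63.4, 83.6, 86.5]))
tab [373.2 242.8]
rim [319.5 245.3]
win [341.6 239.8]
c [284.  218.8]
t 0.10 box mm [-428.58 -430.56  230.46] toolx yaw-box deg 5.04 tilt [-0.0007  0.0014] Fbox [ 0.15 -0.13 -0.51] open 0.085
```

```bash
python3 -m creep '[[0,0,0,0,0,0.587,1],[0.46,-0.53,0,0,0,0,1],[0.46,-0.53,0,0,0,0,1],[0.46,-0.53,0,0,0,0,1],[0.46,-0.53,0,0,0,0,1],[0.46,-0.53,0,0,0,0,1],[0.46,-0.53,0,0,0,0,1],[0.46,-0.53,0,0,0,0,1]]' 60; python3 -c "from h import *; st()"
```

```text
time: 1.1
tcp_pos: [0.3621, -0.3662, 0.231]
tool_rot: [-3.114, -0.416, 0.0]
force: [0.8, -0.4, -0.3]
opening: -0.0003
t 1.10 box mm [-234.64 -207.12  231.04] toolx yaw-box deg -0.00 tilt [-0.0004  0.0003] Fbox [ 0.65 -0.64 -0.26] open -0.000
```

```bash
python3 -m creep '[[0.5,-0.6,0,0,0,0,1],[0.5,-0.6,0,0,0,0,1],[0.5,-0.6,0,0,0,0,1],[0.5,-0.6,0,0,0,0,1],[0.5,-0.6,0.4,0,0,0,1],[0.5,-0.6,0.5,0,0,0,1],[0.46,-0.6,0.5,0,0,0,1],[0,0,0.3,0,0,0,1]]'; python3 -c "from h import *; st()"
```

```text
time: 2.1
tcp_pos: [0.4964, -0.0656, 0.1278]
tool_rot: [-3.11, -0.426, 0.001]
force: [0.5, -1.8, 0.3]
opening: -0.0001
t 2.10 box mm [-26.06  47.6  127.85] toolx yaw-box deg 0.37 tilt [-0.0009  0.0021] Fbox [ 0.02 -1.89  0.27] open -0.000
```

```bash
python3 -m creep '[[0,0,0.1,0,0,0,1],[0,0,0.1,0,0,0,1],[0,0,0.1,0,0,0,1],[0,0,0.1,0,0,0,1],[0,0,0,0,0,0,1],[0,0,0,0,0,0,1],[0,0,0,0,0,0,1],[0,0,0,0,0,0,1]]'; python3 -c "from h import *; st()"
```

```text
time: 3.1
tcp_pos: [0.4961, -0.07, 0.1055]
tool_rot: [3.114, 0.416, 0.001]
force: [-0.7, -0.2, -0.1]
opening: -0.0005
t 3.10 box mm [-27.54  43.45 105.46] toolx yaw-box deg -0.00 tilt [ 0.0004 -0.0001] Fbox [-0.67  0.01 -0.1 ] open -0.001
```

```bash
python3 -m creep '[[0.15,-0.04,0,0,0,0,1],[0.15,0,0,0,0,0,1],[0.16,0,0,0,0,0,1],[0,0,0.05,0,0,0,1],[0,0,0.05,0,0,0,1],[0,0,0.05,0,0,0,1],[0,0,0.05,0,0,0,1],[0,0,0,0,0,0,1]]'; python3 -c "from h import *; st()"
```

```text
time: 4.1
tcp_pos: [0.5216, -0.0605, 0.093]
tool_rot: [-3.114, -0.416, 0.001]
force: [-0.5, -1.0, 0.2]
opening: 0.0004
t 4.10 box mm [-0.41 45.91 93.  ] toolx yaw-box deg -0.01 tilt [-0.0006 -0.    ] Fbox [-0.74 -0.85  0.17] open 0.000
```

```bash
python3 -m creep '[[0,0,0.006,0,0,0,1],[0,0,0.006,0,0,0,1],[0,0,0.006,0,0,0,1],[0,0,0.006,0,0,0,1],[0,0,0.006,0,0,0,1],[0,0,0.006,0,0,0,1],[0,0,0,0,0,0,1],[0,0,0,0,0,0,1]]'; python3 -c "from h import *; st()"
```

```text
time: 5.1
tcp_pos: [0.522, -0.0605, 0.0912]
tool_rot: [3.114, 0.416, 0.0]
force: [-0.3, 0.4, -0.3]
opening: 0.0003
t 5.10 box mm [-6.000e-02  4.587e+01  9.116e+01] toolx yaw-box deg -0.01 tilt [ 0.0001 -0.    ] Fbox [-0.16  0.43 -0.27] open 0.000
```

```bash
python3 -m creep '[[0,0,0.005,0,0,0,1],[0,0,0.005,0,0,0,1],[0,0,0.005,0,0,0,1],[0,0,0.005,0,0,0,1],[0,0,0.005,0,0,0,1],[0,0,0,0,0,0,1],[0,0,0,0,0,0,1],[0,0,0,0,0,0,1]]'; python3 -c "from h import *; st()"
```

```text
time: 6.1
tcp_pos: [0.522, -0.0604, 0.0897]
tool_rot: [3.114, 0.416, 0.0]
force: [0.2, -0.4, -0.2]
opening: 0.0001
t 6.10 box mm [-7.000e-02  4.589e+01  8.966e+01] toolx yaw-box deg -0.00 tilt [ 0.0001 -0.    ] Fbox [ 0.09 -0.4  -0.15] open 0.000
```

```bash
python3 -m creep '[[0,0,0.005,0,0,0,1],[0,0,0.005,0,0,0,1],[0,0,0.005,0,0,0,1],[0,0,0.005,0,0,0,1],[0,0,0.005,0,0,0,1],[0,0,0,0,0,0,1],[0,0,0,0,0,0,1],[0,0,0,0,0,0,1]]'; python3 -c "from h import *; st()"
```

```text
time: 7.1
tcp_pos: [0.522, -0.0604, 0.0882]
tool_rot: [3.114, 0.416, 0.0]
force: [-0.3, -0.2, 3.1]
opening: -0.0001
t 7.10 box mm [-3.000e-02  4.591e+01  8.823e+01] toolx yaw-box deg -0.00 tilt [ 0.0001 -0.    ] Fbox [-0.33 -0.15  3.09] open -0.000
```

Contact: 3.1 N at z = 88.2, so the rim top is about 88.6 mm (consistent with the camera). I'll press to about 9 N and drag a short way.

```bash
python3 -m creep '[[0,0,0.006,0,0,0,1],[0,0,0.006,0,0,0,1],[0,0,0,0,0,0,1],[0.03,0,0,0,0,0,1],[0.04,0,0,0,0,0,1],[0.04,0,0,0,0,0,1],[0.04,0,0,0,0,0,1],[0,0,0,0,0,0,1]]'
python3 - <<'E'
from h import *
st()
for n in("scene","top"):
    s=snapshot(n); u,v=map(int,w2pix(s,b2w((0,-5,97)))); cv2.imwrite(f"pics/a_{n}.png",cv2.resize(s["image"][v-30:v+30,u-35:u+35],None,fx=8,fy=8,interpolation=cv2.INTER_CUBIC))
E
```

```text
time: 8.1
tcp_pos: [0.53, -0.0582, 0.0875]
tool_rot: [3.114, 0.416, -0.002]
force: [-2.5, -0.2, 7.7]
opening: -0.0002
t 8.10 box mm [ 8.24 45.91 87.52] toolx yaw-box deg -0.01 tilt [-0.0015 -0.0004] Fbox [-2.46  0.47  7.71] open -0.000
```

View pics/a_scene.png

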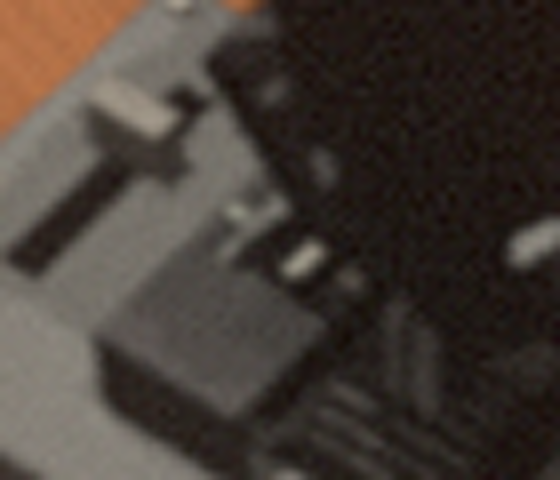

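View pics/a_top.png

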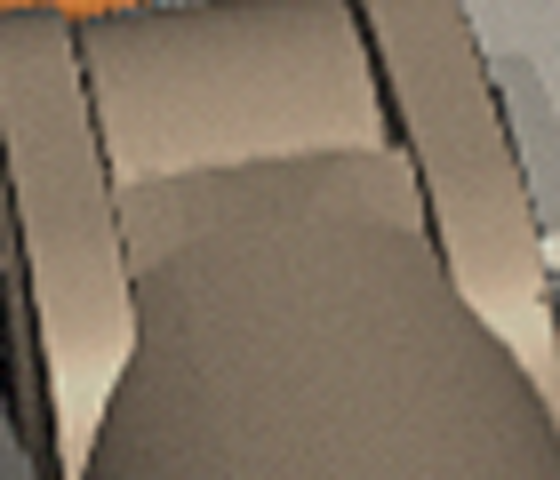

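The scene view, partly hidden by the gripper, shows a stroke-like "1" coming into the window. The drum rolls under the finger (7.7 N down, 2.5 N drag). I'll lift, go back and take a longer stroke.

```bash
python3 -m creep '[[0,0,-0.05,0,0,0,1],[0,0,-0.02,0,0,0,1],[-0.14,0,0,0,0,0,1],[-0.15,0,0,0,0,0,1],[0,0,0.02,0,0,0,1],[0,0,0.025,0,0,0,1],[0,0,0.025,0,0,0,1],[0,0,0,0,0,0,1]]'
python3 - <<'E'
from h import *
st()
s=snapshot("scene"); cv2.imwrite("pics/b_scene.png",cv2.resize(s["image"][105:220,205:345],None,fx=5,fy=5,interpolation=cv2.INTER_CUBIC))
E
```

```text
time: 9.2
tcp_pos: [0.5141, -0.0626, 0.0877]
tool_rot: [3.114, 0.416, 0.0]
force: [-1.8, 0.1, 5.6]
opening: 0.0001
t 9.20 box mm [-8.21 45.89 87.72] toolx yaw-box deg 0.00 tilt [ 0.0002 -0.0001] Fbox [-1.74  0.57  5.65] open 0.000
```

View pics/b_scene.png

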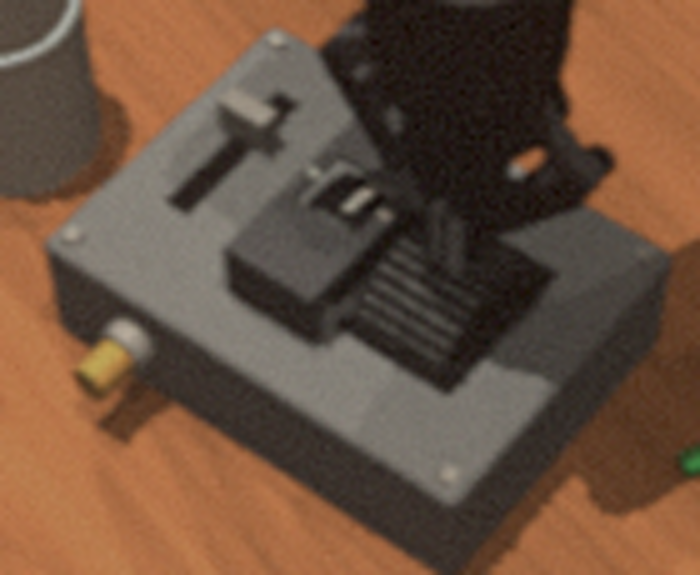

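Window at about (350,195): a "1" nearly between the index marks (315,172) and (383,213), so the drum is around 0.7. Slightly more pressure, then a full stroke.

```bash
python3 -m creep '[[0,0,0.006,0,0,0,1],[0.05,0,0,0,0,0,1],[0.05,0,0,0,0,0,1],[0.05,0,0,0,0,0,1],[0.05,0,0,0,0,0,1],[0.05,0,0,0,0,0,1],[0.05,0,0,0,0,0,1],[0,0,0,0,0,0,1]]'
python3 - <<'E'
from h import *
st()
s=snapshot("scene"); cv2.imwrite("pics/c_scene.png",cv2.resize(s["image"][130:160,255:300],None,fx=14,fy=14,interpolation=cv2.INTER_CUBIC))
E
```

```text
time: 10.25
tcp_pos: [0.5311, -0.058, 0.0874]
tool_rot: [3.114, 0.416, -0.001]
force: [-2.5, -0.0, 7.3]
opening: -0.0001
t 10.25 box mm [ 9.41 45.88 87.44] toolx yaw-box deg -0.00 tilt [-0.0007 -0.0004] Fbox [-2.41  0.62  7.29] open -0.000
```

View pics/c_scene.png

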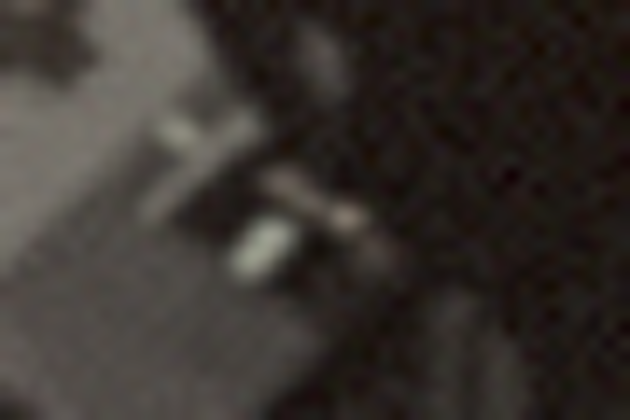

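```bash
python3 -m creep '[[0,0,-0.05,0,0,0,1],[0,0,-0.02,0,0,0,1],[-0.15,0,0,0,0,0,1],[-0.15,0,0,0,0,0,1],[0,0,0.02,0,0,0,1],[0,0,0.025,0,0,0,1],[0,0,0.025,0,0,0,1],[0,0,0,0,0,0,1]]'
python3 - <<'E'
from h import *
st()
s=snapshot("scene"); cv2.imwrite("pics/d_scene.png",cv2.resize(s["image"][130:160,255:300],None,fx=14,fy=14,interpolation=cv2.INTER_CUBIC))
E
```

```text
time: 11.3
tcp_pos: [0.5141, -0.0626, 0.0875]
tool_rot: [3.114, 0.416, -0.0]
force: [-2.2, -0.7, 7.8]
opening: 0.0003
t 11.30 box mm [-8.28 45.87 87.45] toolx yaw-box deg -0.00 tilt [-0.     -0.0002] Fbox [-2.27 -0.07  7.79] open 0.000
```

View pics/d_scene.png

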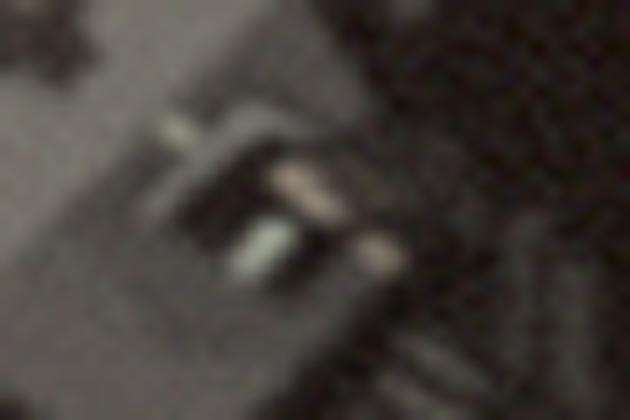

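"1" is leaving on the far side and the bar of "2" is entering: about 0.5 rad per stroke, as computed. Continuing.

```bash
python3 -m creep '[[0,0,0.003,0,0,0,1],[0.05,0,0,0,0,0,1],[0.05,0,0,0,0,0,1],[0.05,0,0,0,0,0,1],[0.05,0,0,0,0,0,1],[0.05,0,0,0,0,0,1],[0.05,0,0,0,0,0,1],[0,0,0,0,0,0,1]]'; python3 -c "from h import *; st()"
python3 -m creep '[[0,0,-0.05,0,0,0,1],[0,0,-0.02,0,0,0,1],[-0.15,0,0,0,0,0,1],[-0.15,0,0,0,0,0,1],[0,0,0.02,0,0,0,1],[0,0,0.025,0,0,0,1],[0,0,0.024,0,0,0,1],[0,0,0,0,0,0,1]]'
python3 - <<'E'
from h import *
st()
s=snapshot("scene"); cv2.imwrite("pics/e_scene.png",cv2.resize(s["image"][130:160,255:300],None,fx=14,fy=14,interpolation=cv2.INTER_CUBIC))
E
```

```text
time: 12.35
tcp_pos: [0.5313, -0.0579, 0.0874]
tool_rot: [3.114, 0.416, -0.001]
force: [-2.9, -0.6, 7.5]
opening: 0.0001
t 12.35 box mm [ 9.58 45.86 87.37] toolx yaw-box deg -0.00 tilt [-0.0004 -0.0004] Fbox [-2.96  0.23  7.45] open 0.000
time: 13.35
tcp_pos: [0.514, -0.0626, 0.0874]
tool_rot: [3.114, 0.416, -0.0]
force: [-2.8, 0.1, 6.8]
opening: -0.0002
t 13.35 box mm [-8.34 45.86 87.36] toolx yaw-box deg -0.00 tilt [-0.0001 -0.0002] Fbox [-2.68  0.85  6.79] open -0.000
```

View pics/e_scene.png

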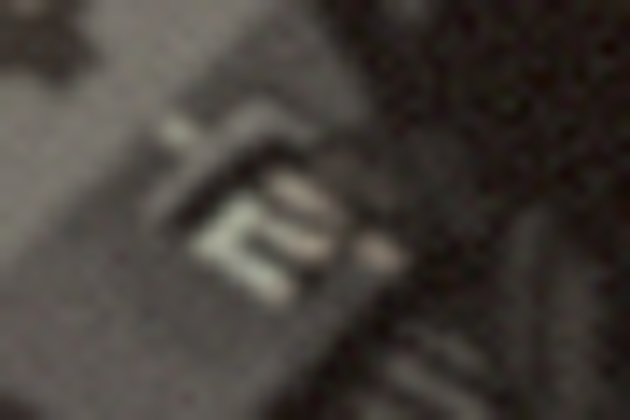

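A "2" (upside down from this side) stands just past the middle, drum about 1.7. Two more full strokes.

```bash
python3 -m creep '[[0,0,0.006,0,0,0,1],[0.05,0,0,0,0,0,1],[0.05,0,0,0,0,0,1],[0.05,0,0,0,0,0,1],[0.05,0,0,0,0,0,1],[0.05,0,0,0,0,0,1],[0.05,0,0,0,0,0,1],[0,0,0,0,0,0,1]]'; python3 -c "from h import *; st()"
python3 -m creep '[[0,0,-0.05,0,0,0,1],[0,0,-0.02,0,0,0,1],[-0.15,0,0,0,0,0,1],[-0.15,0,0,0,0,0,1],[0,0,0.02,0,0,0,1],[0,0,0.025,0,0,0,1],[0,0,0.025,0,0,0,1],[0,0,0,0,0,0,1]]'; python3 -c "from h import *; st()"
python3 -m creep '[[0,0,0.003,0,0,0,1],[0.05,0,0,0,0,0,1],[0.05,0,0,0,0,0,1],[0.05,0,0,0,0,0,1],[0.05,0,0,0,0,0,1],[0.05,0,0,0,0,0,1],[0.05,0,0,0,0,0,1],[0,0,0,0,0,0,1]]'; python3 -c "from h import *; st()"
python3 -m creep '[[0,0,-0.05,0,0,0,1],[0,0,-0.02,0,0,0,1],[-0.15,0,0,0,0,0,1],[-0.15,0,0,0,0,0,1],[0,0,0.02,0,0,0,1],[0,0,0.025,0,0,0,1],[0,0,0.022,0,0,0,1],[0,0,0,0,0,0,1]]'
python3 - <<'E'
from h import *
st()
s=snapshot("scene"); cv2.imwrite("pics/f_scene.png",cv2.resize(s["image"][130:160,255:300],None,fx=14,fy=14,interpolation=cv2.INTER_CUBIC))
E
```

```text
time: 14.4
tcp_pos: [0.5315, -0.0579, 0.0872]
tool_rot: [3.114, 0.416, -0.0]
force: [-4.0, 0.1, 9.1]
opening: -0.0002
t 14.40 box mm [ 9.78 45.86 87.18] toolx yaw-box deg -0.00 tilt [-0.     -0.0003] Fbox [-3.81  1.19  9.11] open -0.000
time: 15.4
tcp_pos: [0.5139, -0.0627, 0.0871]
tool_rot: [3.114, 0.416, -0.0]
force: [-3.9, -0.7, 8.2]
opening: -0.0001
t 15.40 box mm [-8.42 45.85 87.08] toolx yaw-box deg -0.01 tilt [-0.0003 -0.0003] Fbox [-3.91  0.31  8.2 ] open -0.000
time: 16.4
tcp_pos: [0.5316, -0.0578, 0.0871]
tool_rot: [3.114, 0.416, 0.0]
force: [-2.8, -0.2, 9.7]
opening: -0.0003
t 16.40 box mm [ 9.93 45.86 87.1 ] toolx yaw-box deg -0.00 tilt [ 0.0003 -0.0003] Fbox [-2.79  0.53  9.66] open -0.000
time: 17.4
tcp_pos: [0.5138, -0.0627, 0.087]
tool_rot: [3.114, 0.416, -0.001]
force: [-4.6, -1.4, 9.4]
opening: -0.0002
t 17.40 box mm [-8.52 45.89 87.04] toolx yaw-box deg -0.00 tilt [-0.0005 -0.0003] Fbox [-4.84 -0.16  9.45] open -0.000
```

View pics/f_scene.png

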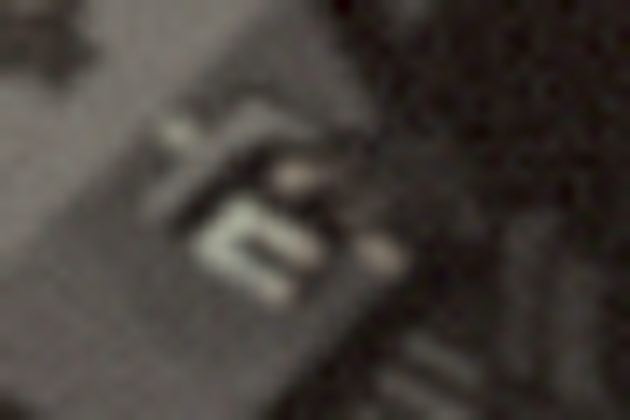

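The "3" is moving out on the far side and the tip of the "4" shows at (295,175). I'll compute the angle from these features before the last stroke.

Run:
```python
from h import *
s=snapshot("scene")
from scipy.optimize import brentq
ax=88.6-35
def ang(u,v,rb):
    # intersect pixel ray with cylinder about y axis, camera side
    c=w2b(pix2w(s,u,v,0.3)); d=w2b(pix2w(s,u,v,0.0))-c
    f=lambda k:((c+k*d)[0]**2+((c+k*d)[2]-ax)**2)-rb**2
    ks=np.linspace(0,1,4000); v=[f(k) for k in ks]; i=next(i for i in range(3999) if v[i]>0>=v[i+1]); p=c+brentq(f,ks[i],ks[i+1])*d
    return np.degrees(np.arctan2(p[0],p[2]-ax)),p
g=lambda x,y:(255+(x+.5)/14-.5,130+(y+.5)/14-.5)
for rb in(31,33,35):
  print(rb)
  for nm,p in dict(f3bot=(310,240),f3top=(200,248),f3botR=(305,245),f4tip=(290,172),e2a=(215,265),e2b=(310,200)).items(): print(nm,np.round(ang(*g(*p),rb)[0],1),ang(*g(*p),rb)[1].round(1))
for p in((180,130),(380,250)): print("mark",w2b(pix2w(s,*g(*p),.0966)).round(1))
```

```text
31
f3bot -9.0 [-4.8 -0.8 84.2]
f3top 11.5 [  6.2 -13.1  84. ]
f3botR -6.5 [-3.5 -0.8 84.4]
f4tip -31.2 [-16.1 -13.4  80.1]
e2a 13.5 [ 7.2 -9.5 83.7]
e2b -23.4 [-12.3  -6.6  82. ]
33
f3bot -6.0 [-3.4  0.3 86.4]
f3top 12.8 [  7.3 -12.2  85.8]
f3botR -3.8 [-2.2  0.3 86.5]
f4tip -24.7 [-13.8 -11.6  83.6]
e2a 14.6 [ 8.3 -8.5 85.5]
e2b -18.5 [-10.5  -5.2  84.9]
35
f3bot -3.4 [-2.1  1.3 88.5]
f3top 13.9 [  8.4 -11.2  87.6]
f3botR -1.4 [-0.8  1.4 88.6]
f4tip -19.9 [-11.9 -10.   86.5]
e2a 15.6 [ 9.4 -7.6 87.3]
e2b -14.6 [-8.8 -3.9 87.5]
mark [ -1.8 -22.7  96.6]
mark [-1.7 14.7 96.6]
```

Drum estimates: about 2.55 (image) and 2.56 (start 0.27 + 80 mm / 35 mm). About 20 mm is still needed. I'll roll about 17 mm, then back off for a clear look.

```bash
python3 -m creep '[[0.05,0,0,0,0,0,1],[0.05,0,0,0,0,0,1],[0.05,0,0,0,0,0,1],[0.05,0,0,0,0,0,1],[0.05,0,0,0,0,0,1],[0.035,0,0,0,0,0,1],[0,0,0,0,0,0,1],[0,0,0,0,0,0,1]]'; python3 -c "from h import *; st()"
python3 -m creep '[[0,0,-0.05,0,0,0,1],[0,0,-0.1,0,0,0,1],[0,0,-0.4,0,0,0,1],[-0.7,-0.7,-0.4,0,0,0,1],[-0.7,-0.7,0,0,0,0,1],[-0.5,-0.7,0,0,0,0,1],[0,0,0,0,0,0,1],[0,0,0,0,0,0,1]]'
python3 - <<'E'
from h import *
st()
for n in("scene","top"):
    s=snapshot(n); u,v=map(int,w2pix(s,b2w((0,-5,97)))); cv2.imwrite(f"pics/g_{n}.png",cv2.resize(s["image"][v-20:v+20,u-25:u+25],None,fx=14,fy=14,interpolation=cv2.INTER_CUBIC)); print(u-25,v-20)
E
```

```text
time: 18.5
tcp_pos: [0.5305, -0.0582, 0.0872]
tool_rot: [3.114, 0.416, -0.0]
force: [-3.2, -0.3, 8.5]
opening: 0.0001
t 18.50 box mm [ 8.74 45.84 87.2 ] toolx yaw-box deg -0.00 tilt [-0.0001 -0.0004] Fbox [-3.22  0.55  8.54] open 0.000
time: 19.5
tcp_pos: [0.3896, 0.0327, 0.1435]
tool_rot: [3.114, 0.416, 0.003]
force: [0.3, -1.1, 0.1]
opening: 0.0001
t 19.50 box mm [-103.36  170.53  143.46] toolx yaw-box deg 0.01 tilt [0.0016 0.0001] Fbox [ 0.05 -1.15  0.12] open 0.000
248 123
316 219
```

View pics/g_scene.png

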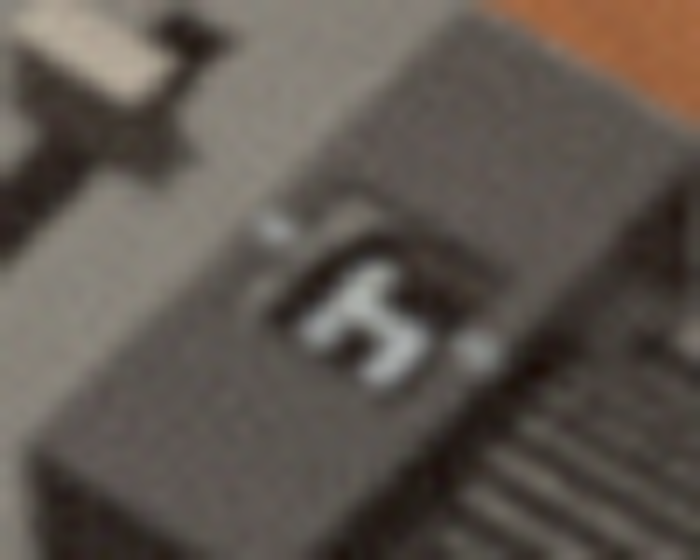

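View pics/g_top.png

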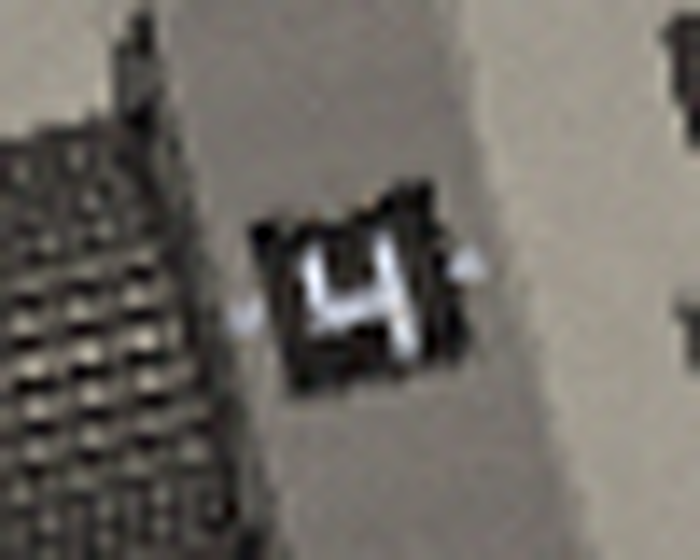

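Clear view: the "4" stands in the window near the middle; in the top crop the stem runs from (388,240) to (408,350), marks at (245,318) and (468,265). I'll quantify it.

Run:
```python
from h import *
from scipy.optimize import brentq
ax=88.6-35
def ang(s,u,v,rb):
    c=w2b(pix2w(s,u,v,0.3)); d=w2b(pix2w(s,u,v,0.0))-c
    f=lambda k:((c+k*d)[0]**2+((c+k*d)[2]-ax)**2)-rb**2
    ks=np.linspace(0,1,4000); v=[f(k) for k in ks]; i=next(i for i in range(3999) if v[i]>0>=v[i+1]); p=c+brentq(f,ks[i],ks[i+1])*d
    return np.degrees(np.arctan2(p[0],p[2]-ax)),p.round(1)
for n,o,pts,mk in(("top",(316,219),{"stemtop":(386,235),"stembot":(409,355)},[(245,318),(468,265)]),("scene",(248,123),{"stembot":(385,268),"stemtop":(310,332)},[(270,230),(480,350)])):
    s=snapshot(n); g=lambda p:(o[0]+(p[0]+.5)/14-.5,o[1]+(p[1]+.5)/14-.5)
    for m in mk: print(n,"mark",w2b(pix2w(s,*g(m),.0966)).round(1))
    for rb in(31,33,35):
        a=[ang(s,*g(p),rb) for p in pts.values()]; print(rb,a[0],a[1],"mid deg",round((a[0][0]+a[1][0])/2,1),"len mm",round(abs(a[0][0]-a[1][0])*np.pi/180*rb,1))
s=snapshot("top")
for c in((255,228),(432,183),(466,350),(293,392)): print(w2b(pix2w(s,316+(c[0]+.5)/14-.5,219+(c[1]+.5)/14-.5,.0966)).round(1))
```

```text
top mark [ 1.5 14.7 96.6]
top mark [  1.2 -22.5  96.6]
31 (np.float64(17.16757950063157), array([  9.2, -12.7,  83.2])) (np.float64(-20.363887165337673), array([-10.8, -11.5,  82.7])) mid deg -1.6 len mm 20.3
33 (np.float64(16.072601761813658), array([  9.1, -12.4,  85.3])) (np.float64(-19.0279995648572), array([-10.8, -11.2,  84.8])) mid deg -1.5 len mm 20.2
35 (np.float64(15.107913618309878), array([  9.1, -12.2,  87.4])) (np.float64(-17.85410046365516), array([-10.7, -10.9,  86.9])) mid deg -1.4 len mm 20.1
scene mark [ -0.7 -23.4  96.6]
scene mark [-1.6 15.2 96.6]
31 (np.float64(-31.304088379075353), array([-16.1, -14. ,  80.1])) (np.float64(6.0449214243541975), array([  3.3, -13.1,  84.4])) mid deg -12.6 len mm 20.2
33 (np.float64(-24.818698837342826), array([-13.9, -12.2,  83.6])) (np.float64(7.73400683661404), array([  4.4, -12.1,  86.3])) mid deg -8.5 len mm 18.7
35 (np.float64(-19.93004456869723), array([-11.9, -10.6,  86.5])) (np.float64(9.211351021751698), array([  5.6, -11.2,  88.1])) mid deg -5.4 len mm 17.8
[15.2  9.5 96.6]
[ 15.4 -20.3  96.6]
[-12.  -18.7  96.6]
[-11.9  10.1  96.6]
```

Relative to the index marks the 4 is 2 to 2.5 mm (about -0.075 rad) short, with the top and scene views and dead reckoning agreeing at about 3.06. That is inside tolerance, but I'll nudge it another 2.5 mm for margin.

```bash
python3 -m creep '[[0.5,0.6,0,0,0,0,1],[0.6,0.7,0,0,0,0,1],[0.59,0.78,0,0,0,0,1],[0,0,0,0,0,0,1],[0,0,0.3,0,0,0,1],[0,0,0.3,0,0,0,1],[0,0,0.15,0,0,0,1],[0,0,0,0,0,0,1]]'; python3 -c "from h import *; st()"
```

```text
time: 20.75
tcp_pos: [0.5185, -0.0609, 0.0975]
tool_rot: [-3.113, -0.416, 0.002]
force: [0.5, -0.6, 0.5]
opening: -0.0
t 20.75 box mm [-3.54 46.4  97.48] toolx yaw-box deg 0.01 tilt [-0.0016  0.0002] Fbox [ 0.29 -0.73  0.48] open -0.000
```

```bash
python3 -m creep '[[0,0,0.04,0,0,0,1],[0,0,0.04,0,0,0,1],[0,0,0.03,0,0,0,1],[0,0,0.02,0,0,0,1],[0,0,0,0,0,0,1],[0,0,0,0,0,0,1],[0,0,0,0,0,0,1],[0,0,0,0,0,0,1]]'; python3 -c "from h import *; st()"
```

```text
time: 21.75
tcp_pos: [0.5192, -0.061, 0.0902]
tool_rot: [3.114, 0.416, 0.0]
force: [-0.3, 0.4, -0.5]
opening: -0.0003
t 21.75 box mm [-2.93 46.06 90.24] toolx yaw-box deg -0.01 tilt [ 0.0001 -0.    ] Fbox [-0.13  0.49 -0.48] open -0.000
```

```bash
python3 -m creep '[[0,0,0.02,0,0,0,1],[0,0,0.015,0,0,0,1],[0,0,0.014,0,0,0,1],[0,0,0,0,0,0,1],[0.02,0,0,0,0,0,1],[0.025,0,0,0,0,0,1],[0,0,0,0,0,0,1],[0,0,0,0,0,0,1]]'; python3 -c "from h import *; st()"
python3 -m creep '[[0,0,-0.05,0,0,0,1],[0,0,-0.1,0,0,0,1],[0,0,-0.4,0,0,0,1],[-0.7,-0.7,-0.4,0,0,0,1],[-0.7,-0.7,0,0,0,0,1],[-0.5,-0.7,0,0,0,0,1],[0,0,0,0,0,0,1],[0,0,0,0,0,0,1]]'
python3 - <<'E'
from h import *
st()
for n in("scene","top"):
    s=snapshot(n); u,v=map(int,w2pix(s,b2w((0,-5,97)))); cv2.imwrite(f"pics/h_{n}.png",cv2.resize(s["image"][v-20:v+20,u-25:u+25],None,fx=14,fy=14,interpolation=cv2.INTER_CUBIC)); print(u-25,v-20)
E
```

```text
time: 22.75
tcp_pos: [0.5209, -0.0605, 0.0875]
tool_rot: [3.114, 0.416, -0.003]
force: [-3.5, -0.5, 7.5]
opening: 0.0
t 22.75 box mm [-1.14 46.12 87.46] toolx yaw-box deg -0.01 tilt [-0.0017 -0.0004] Fbox [-3.49  0.43  7.49] open 0.000
time: 23.75
tcp_pos: [0.3809, 0.0305, 0.1442]
tool_rot: [3.114, 0.417, 0.003]
force: [-0.1, -0.3, -0.5]
opening: -0.0001
t 23.75 box mm [-112.31  170.75  144.18] toolx yaw-box deg 0.01 tilt [0.0017 0.    ] Fbox [-0.13 -0.24 -0.45] open -0.000
248 123
316 219
```

View pics/h_scene.png

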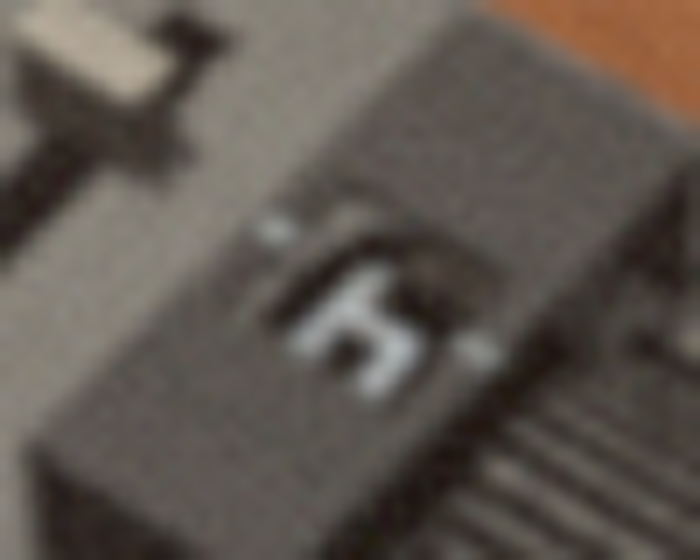

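View pics/h_top.png

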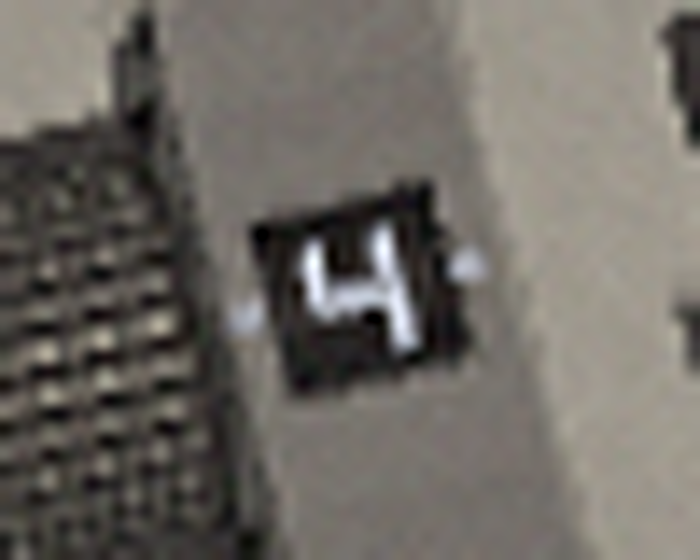

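The 4 is now within about 1 mm of the marks (drum about 3.11). Lock slide next: go over to the near side of the tab, at y = -75, and descend to z = 76.

```bash
python3 -m creep '[[0.1,0.6,0,0,0,0,1],[0.15,0.7,0,0,0,0,1],[0.15,0.7,0,0,0,0,1],[0.15,0.7,0,0,0,0,1],[0.15,0.7,0,0,0,0,1],[0.15,0.7,0,0,0,0,1],[0,0,0.2,0,0,0,1],[0,0,0,0,0,0,1]]'
python3 - <<'E'
from h import *
st()
s=snapshot("top"); C=cloud(s).reshape(-1,3)
s=snapshot("scene"); cv2.imwrite("pics/i.png",cv2.resize(s["image"][90:220,190:350],None,fx=4,fy=4,interpolation=cv2.INTER_CUBIC))
E
```

```text
time: 24.85
tcp_pos: [0.4927, -0.1932, 0.1302]
tool_rot: [-3.112, -0.414, 0.004]
force: [0.4, 0.8, 0.9]
opening: 0.0002
t 24.85 box mm [-63.2  -74.56 130.15] toolx yaw-box deg -0.06 tilt [-0.003   0.0013] Fbox [0.57 0.67 0.89] open 0.000
```

View pics/i.png

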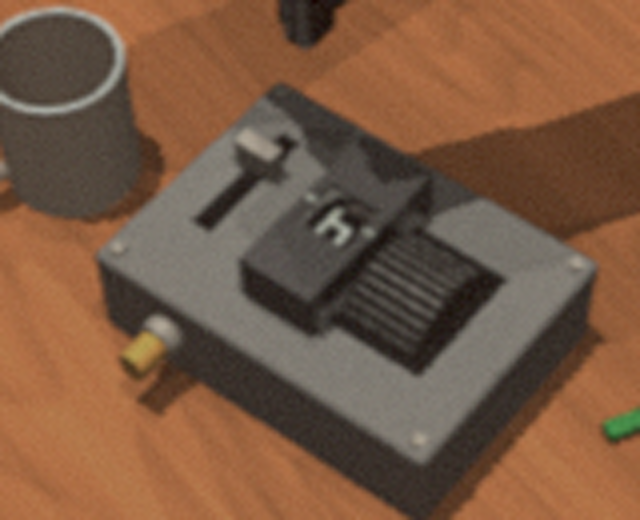

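The fingers are behind the near edge, the tab is still open at (262,147), and the 4 is in the window. Descending.

```bash
python3 -m creep '[[0,0,0.3,0,0,0,1],[0,0,0.3,0,0,0,1],[0,0,0.2,0,0,0,1],[0,0,0.08,0,0,0,1],[0,0,0,0,0,0,1],[0,0,0,0,0,0,1],[0,0,0,0,0,0,1],[0,0,0,0,0,0,1]]'; python3 -c "from h import *; st()"
```

```text
time: 25.95
tcp_pos: [0.4939, -0.1935, 0.0792]
tool_rot: [3.114, 0.416, 0.001]
force: [0.9, -0.1, -0.4]
opening: 0.0
t 25.95 box mm [-62.1  -75.1   79.16] toolx yaw-box deg -0.01 tilt [ 0.0005 -0.0002] Fbox [ 0.89 -0.31 -0.35] open 0.000
```

```bash
python3 -m creep '[[0,0,0.05,0,0,0,1],[0.09,0,0,0,0,0,1],[0.09,0,0,0,0,0,1],[0.08,0,0,0,0,0,1],[0.03,0,0,0,0,0,1],[0.03,0,0,0,0,0,1],[0.03,0,0,0,0,0,1],[0,0,0,0,0,0,1]]'; python3 -c "from h import *; st()"
```

```text
time: 26.95
tcp_pos: [0.5141, -0.1879, 0.0759]
tool_rot: [3.114, 0.416, 0.0]
force: [-0.1, 0.3, 0.8]
opening: 0.0003
t 26.95 box mm [-41.18 -74.97  75.88] toolx yaw-box deg -0.01 tilt [ 0. -0.] Fbox [-0.06  0.31  0.77] open 0.000
```

Push in small steps.

```bash
python3 -m creep '[[0.03,0,0,0,0,0,1],[0.03,0,0,0,0,0,1],[0.03,0,0,0,0,0,1],[0.03,0,0,0,0,0,1],[0.03,0,0,0,0,0,1],[0.03,0,0,0,0,0,1],[0.03,0,0,0,0,0,1],[0.02,0,0,0,0,0,1]]'; python3 -c "from h import *; st()"
```

```text
time: 27.95
tcp_pos: [0.5273, -0.1843, 0.0758]
tool_rot: [-3.114, -0.416, 0.0]
force: [-1.9, -0.9, -0.1]
opening: 0.0004
t 27.95 box mm [-27.46 -74.98  75.77] toolx yaw-box deg -0.01 tilt [-0.0002 -0.    ] Fbox [-2.06 -0.38 -0.06] open 0.000
```

```bash
python3 -c "
from h import *
s=snapshot('scene'); cv2.imwrite('pics/j.png',cv2.resize(s['image'][90:220,190:350],None,fx=4,fy=4,interpolation=cv2.INTER_CUBIC))"
```

```text
(no output)
```

View pics/j.png

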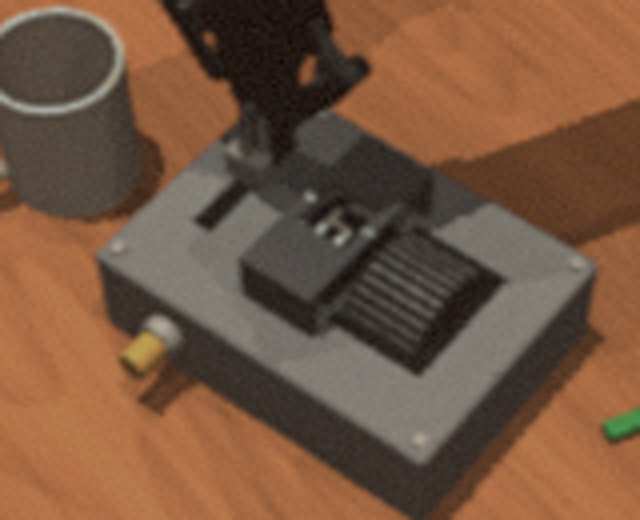

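The finger is pushing the tab (about 2 N). 7 mm more, then fine steps to the stop.

```bash
python3 -m creep '[[0.02,0,0,0,0,0,1],[0.02,0,0,0,0,0,1],[0.02,0,0,0,0,0,1],[0.02,0,0,0,0,0,1],[0.02,0,0,0,0,0,1],[0.02,0,0,0,0,0,1],[0,0,0,0,0,0,1],[0,0,0,0,0,0,1]]'; python3 -c "from h import *; st()"
```

```text
time: 29.0
tcp_pos: [0.5344, -0.1823, 0.0759]
tool_rot: [-3.114, -0.416, -0.001]
force: [-1.5, -1.0, -0.7]
opening: -0.0001
t 29.00 box mm [-20.06 -74.95  75.89] toolx yaw-box deg -0.00 tilt [0.0003 0.0001] Fbox [-1.73 -0.59 -0.73] open -0.000
```

```bash
python3 -m creep '[[0.01,0,0,0,0,0,1],[0.01,0,0,0,0,0,1],[0.01,0,0,0,0,0,1],[0,0,0,0,0,0,1],[0,0,0,0,0,0,1],[0,0,0,0,0,0,1],[0,0,0,0,0,0,1],[0,0,0,0,0,0,1]]'; python3 -c "from h import *; st()"
```

```text
time: 30.0
tcp_pos: [0.5361, -0.1818, 0.0759]
tool_rot: [-3.114, -0.416, -0.0]
force: [-2.1, -0.1, -1.4]
opening: -0.0001
t 30.00 box mm [-18.33 -74.94  75.89] toolx yaw-box deg -0.00 tilt [0.0002 0.    ] Fbox [-2.06  0.45 -1.38] open -0.000
```

```bash
python3 -m creep '[[0.008,0,0,0,0,0,1],[0.008,0,0,0,0,0,1],[0,0,0,0,0,0,1],[0,0,0,0,0,0,1],[0,0,0,0,0,0,1],[0,0,0,0,0,0,1],[0,0,0,0,0,0,1],[0,0,0,0,0,0,1]]'; python3 -c "from h import *; st()"
```

```text
time: 31.0
tcp_pos: [0.5369, -0.1816, 0.0759]
tool_rot: [-3.114, -0.416, -0.0]
force: [-2.0, -0.6, -1.2]
opening: 0.0001
t 31.00 box mm [-17.46 -74.94  75.86] toolx yaw-box deg -0.01 tilt [0. 0.] Fbox [-2.12 -0.   -1.22] open 0.000
```

```bash
python3 -m creep '[[0.008,0,0,0,0,0,1],[0.008,0,0,0,0,0,1],[0,0,0,0,0,0,1],[0,0,0,0,0,0,1],[0,0,0,0,0,0,1],[0,0,0,0,0,0,1],[0,0,0,0,0,0,1],[0,0,0,0,0,0,1]]'; python3 -c "from h import *; st()"
```

```text
time: 32.0
tcp_pos: [0.5379, -0.1813, 0.0759]
tool_rot: [3.114, 0.416, 0.0]
force: [-1.7, 0.2, -1.5]
opening: -0.0001
t 32.00 box mm [-16.44 -74.94  75.89] toolx yaw-box deg -0.00 tilt [0.0001 0.    ] Fbox [-1.61  0.66 -1.51] open -0.000
```

```bash
python3 -m creep '[[0.008,0,0,0,0,0,1],[0.008,0,0,0,0,0,1],[0,0,0,0,0,0,1],[0,0,0,0,0,0,1],[0,0,0,0,0,0,1],[0,0,0,0,0,0,1],[0,0,0,0,0,0,1],[0,0,0,0,0,0,1]]'; python3 -c "from h import *; st()"
```

```text
time: 33.0
tcp_pos: [0.5381, -0.1813, 0.0758]
tool_rot: [-3.114, -0.416, 0.002]
force: [-5.3, -0.6, 2.6]
opening: -0.0002
t 33.00 box mm [-16.26 -74.96  75.84] toolx yaw-box deg -0.02 tilt [-0.0012 -0.0001] Fbox [-5.26  0.79  2.58] open -0.000
```

```bash
python3 -m creep '[[0.008,0,0,0,0,0,1],[0.008,0,0,0,0,0,1],[0,0,0,0,0,0,1],[0,0,0,0,0,0,1],[0,0,0,0,0,0,1],[0,0,0,0,0,0,1],[0,0,0,0,0,0,1],[0,0,0,0,0,0,1]]'
python3 - <<'E'
from h import *
st()
s=snapshot('scene'); cv2.imwrite('pics/k.png',cv2.resize(s['image'][90:220,190:350],None,fx=4,fy=4,interpolation=cv2.INTER_CUBIC))
E
```

```text
time: 34.0
tcp_pos: [0.5381, -0.1813, 0.0758]
tool_rot: [-3.114, -0.415, 0.005]
force: [-7.7, -1.6, 4.3]
opening: 0.0002
t 34.00 box mm [-16.22 -74.98  75.81] toolx yaw-box deg -0.04 tilt [-0.0029 -0.0003] Fbox [-7.87  0.45  4.35] open 0.000
```

View pics/k.png

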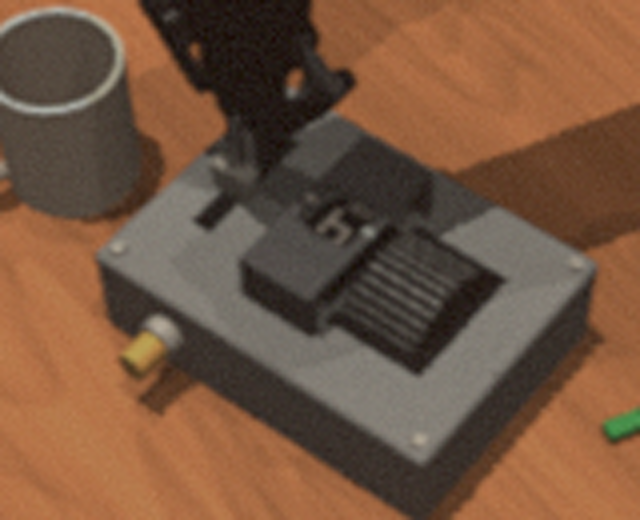

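The position is stuck at x = -16.2 while force climbs to 7.9 N, so the slide is at its stop, as expected for home (-17). Backing off, lifting, then checking.

```bash
python3 -m creep '[[-0.1,0,0,0,0,0,1],[-0.3,0,0,0,0,0,1],[-0.2,0,-0.2,0,0,0,1],[-0.2,0,-0.6,0,0,0,1],[-0.7,0,-0.6,0,0,0,1],[-0.5,0,-0.2,0,0,0,1],[0,0,0,0,0,0,1],[0,0,0,0,0,0,1]]'
python3 - <<'E'
from h import *
st()
for n in("scene","top"):
    s=snapshot(n); u,v=map(int,w2pix(s,b2w((0,-25,90)))); cv2.imwrite(f"pics/l_{n}.png",cv2.resize(s["image"][v-30:v+30,u-40:u+40],None,fx=10,fy=10,interpolation=cv2.INTER_CUBIC)); print(n,np.round(w2pix(s,b2w((0,-75,86)))-np.array([u-40,v-30]),1)*10)
    cv2.imwrite(f"pics/m_{n}.png",s["image"])
E
```

```text
time: 35.05
tcp_pos: [0.4244, -0.2124, 0.1724]
tool_rot: [3.113, 0.416, 0.002]
force: [-0.0, 0.4, 0.5]
opening: -0.0002
t 35.05 box mm [-134.17  -75.05  172.39] toolx yaw-box deg -0.01 tilt [ 0.0015 -0.0004] Fbox [0.07 0.4  0.5 ] open -0.000
scene [218. 211.]
top [615. 257.]
```

View pics/l_scene.png

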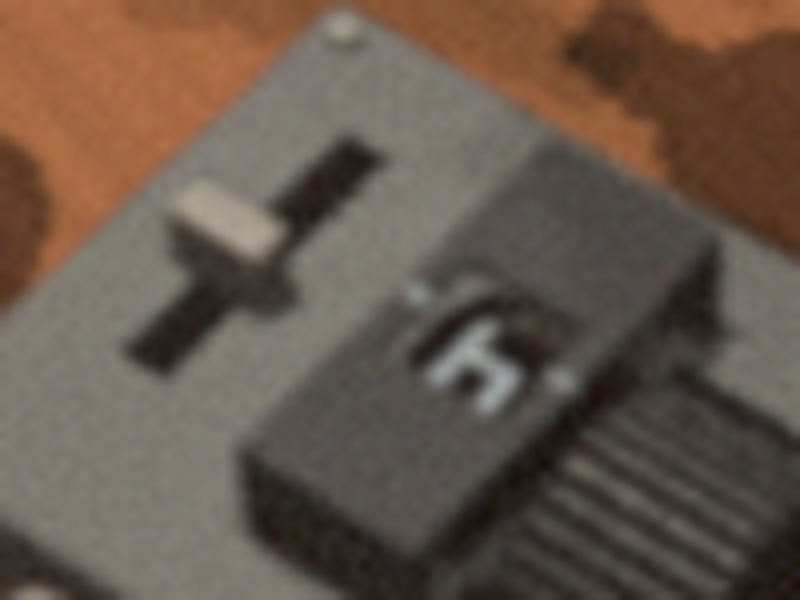

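View pics/l_top.png

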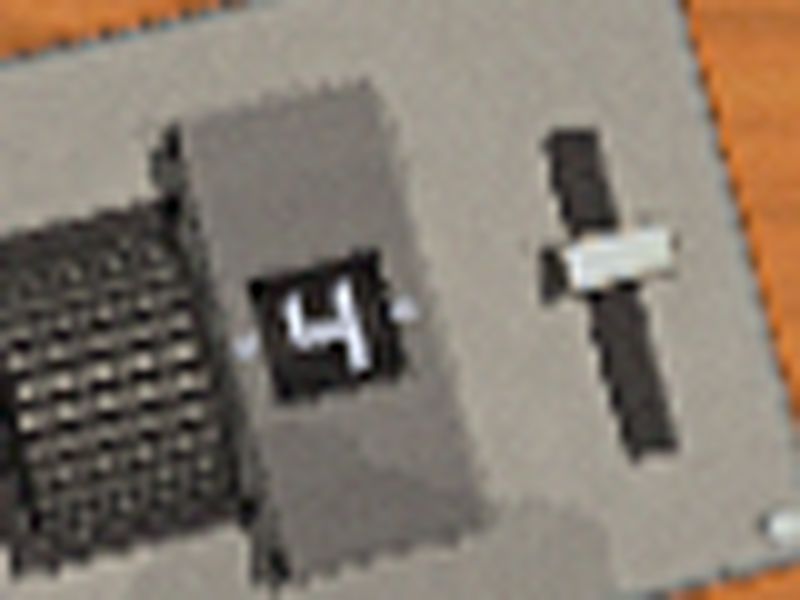

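View pics/m_top.png

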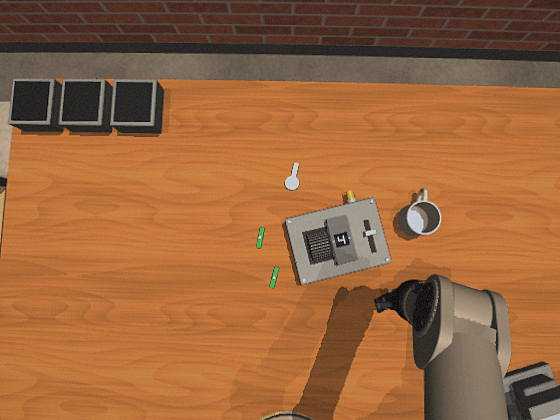

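The tab is at (621,259) in the top crop, against (615,257) predicted for home. The 4 is between its marks, the bystanders haven't moved, and the arm is clear. Handing in.

```bash
python3 -c "
from h import *
st(); print(workorder.sign_off())"
```

```text
t 35.15 box mm [-133.81  -74.7   171.77] toolx yaw-box deg 0.05 tilt [0.0004 0.0003] Fbox [-0.32  0.61 -0.26] open -0.000
the job is handed in; nothing more can be done
None
```

The inflator is set to 4 and the lock slide is home. I handed the job in at 35.2 s, and sign-off gives no verdict.

- **Drum:** I found the rim's top by touch at about 88.6 mm. Five full strokes and two short ones followed, at about 6–10 N. The last pictures show the 4 within about 1 mm of the index marks, which puts the drum at roughly 3.11 rad.
- **Disagreement on the drum:** before the final nudge, the scene camera read the 4 up to 2° further short than the top camera. That is still well inside tolerance.
- **Lock slide:** I pushed it until it stopped moving and the force rose to about 9 N in total. The last top picture shows the tab about 1–2 mm from where it should be when home.
- **Limits:** the highest force I read on the setter was about 11 N, against the 18 N limit. Forces were only read at the end of each move, so any brief peak in between was not seen.
- **Surroundings:** the mug, both brake pads and the spoke wrench look unmoved in the last top picture. The arm was clear of everything.

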